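Unload the dead-weight tester into its weight case

ROBOT

A 6-joint arm with a two-finger parallel gripper is mounted at the origin on a cart in front of the work surface, level with it; the furniture and walls round the work are solid. World frame = base frame: x ahead of the robot, y to its left, z up, the work surface at z = 0. Lengths are in m, angles in rad, forces in N, time in s.
With the tool pointing down it reaches from about 0.275 to 0.75 m from the base axis. Payload 10.2 kg.
Tool frame: the origin (TCP) lies on the centre line of the jaws, within the pads' length; the fingertips stand 22 mm ahead of it and the grasp point (between the pads) lies 3 mm ahead of it; z points along the fingers, y is the line along which they close (so a half turn about z gives the same grasp; the last joint's range is limited). The gripper opens to 85 mm and grips with 20 to 120 N. Pads are 22 mm wide; open, the fingers measure 114 mm over their backs; the gripper's body (76 mm by 85 mm) begins 54 mm behind the grasp point. The pads swing forward as they close: fully open they stand 13 mm farther back than shut.
Start: joints at [-1.376, 0.313, 1.498, -0, 1.331, -0.223], TCP at [0.213, -0.48, 0.253] pointing down, gripper open.
Joint ranges: [-2.94, 2.94], [-0.97, 2.17], [0.19, 2.56], [-1.23, 4.37], [0.02, 3.11], [-2.88, 2.88]. Speed limits (rad/s): [2.39, 2.39, 3.01, 3.14, 3.14, 3.14].

INTERFACE

Orientations are given as a 3x3 rotation matrix whose columns are the frame's x, y, z axes.
In Python, from rig import sensors, imaging, robot, find_in, cut_out gives the robot as it stands.
- The arm moves only by the tool step_arm, never from a script. Its argument "motion" is text: rows parted by semicolons, each of 4 numbers parted by spaces: the shift along the tool's x, y, z scaled (see below), then the turn about the tool's z scaled (see below). A call has 1 to 20 rows; each row shifts and turns the commanded pose from where the row before left it, along the tool's axes as they then stand; what a row does not reach is not made up. The controller multiplies each number of a shift by 0.4 m and each number of a turn by pi rad. A row lasts 1/10 s, in which the tool goes at most 50 mm and 8.59 degrees, less where a joint would pass 70% of its speed; a pose out of reach is approached as far as the arm can. A call with a number of a shift or a turn outside -1 to 1 is refused whole. A call with a gripper value outside its range is refused whole. "claw" is the closure, from 0 (fully open) to 1 (shut), set as the call begins (left out, the last holds). The fingers move at their own pace and stop on an object; "squeeze" is the grip in N (left out, the last holds). Time passes only in rows, so rows that do not move let the fingers close. It gives the time, the measured TCP pose, the force, the opening and the grip force at its end, in the units of the state.
- sensors.sense(): the state, without advancing time (a new reading comes with each control period).
- imaging.snapshot(name): name is "side" or "top"; returns a dict with "img" (400x640x3 uint8, red, green, blue), "K" (3x3 intrinsics, pixels), "T" (4x4, takes a point from camera to world coordinates). Camera axes: x right, y up, looking along -z (the intrinsics and any distortion apply to the point x, -y, -z); pixel columns grow to the right and rows downward; lengths in m; the calibration is good to about 2 mm. A picture is of the moment at which its call begins. There is no depth.
- robot.close_job(): hands the job in; it is judged then, once.
Trained networks look in a picture, given as the dict that the camera call returned (one of the last four; its "shot" number tells which), for a name from the list of things; names that differ only in an ending like _2 or _b are one class to them, and where a whole thing is asked for, a point or a joint stands for the part that bears it (a point fixed in the world has none). Each returns a list of dicts, best first, with "score" (0 to 1); they miss things now and then, are a little off and sometimes report something else, mostly with a low value. They report only what shows in the picture. A call takes as long as a camera call. They do not tell look-alikes from the thing itself.
- find_in(label, picture): "xy" ([column, row] in pixels, amid what is visible of it).
- cut_out(label, picture): "region" (400x640 bool, what is visible of it) and "xy" ([column, row] in pixels, amid what is visible of it).
The state is a dict: "clock": time; "joint_pos": joint angles; "joint_vel": joint speeds; "joint_torque": joint torques, N m; "ee_pos": TCP position; "tool_rot": TCP orientation; "contact_force": force on the tool from outside, world axes, zero at the start; "ft_torque": the same for the moment, N m; "gripper_width": finger opening in m; "grip_force": force on a finger pad.
Only numpy, scipy, OpenCV 4.12 (cv2) and the standard library are available. Lean on these libraries where they do the work, as an engineer would, in place of code of your own. Each camera call takes 0.05 s, during which the arm holds its last target. There are 200 camera calls.

TASK

The calibration is over: unload the dead-weight tester. Take the weights off its piston one at a time from the top down, and set each one upright and fully home in the recess of the weight case that was bored for it (the smallest weight in the smallest recess, and so on up). Set the weights down, do not drop them, and leave them all released and at rest.

Things in the scene. Friction and masses are not known exactly. Their poses are not given: they have to be found in the camera images.
- tester: Fixed dead-weight tester between two pressure controllers (up to 195 mm high, from 45 mm in front of and 60 mm behind its axis). Origin: on the bench under the upright piston's axis; grey base 70 mm wide in x, from y = +47 to -103 mm (capstan to -135), up to 60 mm high. On the piston a steel pan, 58 mm in diameter, face 150 mm above the origin, spigot 16 x 5 mm; on it the four weights, largest lowest.
- weight_64: Round steel weight, 64 mm in diameter, 26 mm high (largest, lowest of the stack), about 0.63 kg, upright at the start. Origin: centre of its underside; z along its axis. On its top face a spigot 16 mm in diameter, 5 mm high; in its underside a recess 21 mm in diameter, 6 mm deep, into which the spigot below fits loosely: it lifts straight off. Grip it by its rim.
- weight_54: Round steel weight, 54 mm in diameter, 24 mm high (second largest), about 0.41 kg, upright at the start. Origin: centre of its underside; z along its axis. On its top face a spigot 16 mm in diameter, 5 mm high; in its underside a recess 21 mm in diameter, 6 mm deep, into which the spigot below fits loosely: it lifts straight off. Grip it by its rim.
- weight_44: Round steel weight, 44 mm in diameter, 22 mm high (third largest), about 0.25 kg, upright at the start. Origin: centre of its underside; z along its axis. On its top face a spigot 16 mm in diameter, 5 mm high; in its underside a recess 21 mm in diameter, 6 mm deep, into which the spigot below fits loosely: it lifts straight off. Grip it by its rim.
- weight_34: Round steel weight, 34 mm in diameter, 20 mm high (smallest, top of the stack), about 0.14 kg, upright at the start. Origin: centre of its underside; z along its axis. On its top face a spigot 16 mm in diameter, 5 mm high; in its underside a recess 21 mm in diameter, 6 mm deep, into which the spigot below fits loosely: it lifts straight off. Grip it by its rim.
- nest_64: Fixed square light-wood insert, 84 x 84 x 18 mm, one of four that fill a flat open wooden case 180 x 180 x 22 mm (2 x 2, in changing order). Origin: centre of its underside, 4 mm above the bench; z up, sides along x and y. In it a round recess, floor of blue felt, 74 mm in diameter, 6 mm deep, mouth bevelled 3 mm, floor 12 mm above the origin: the place of the 64 mm weight (10 mm narrower).
- nest_54: Fixed square light-wood insert, 84 x 84 x 18 mm, one of four that fill a flat open wooden case 180 x 180 x 22 mm (2 x 2, in changing order). Origin: centre of its underside, 4 mm above the bench; z up, sides along x and y. In it a round recess, floor of blue felt, 64 mm in diameter, 6 mm deep, mouth bevelled 3 mm, floor 12 mm above the origin: the place of the 54 mm weight (10 mm narrower).
- nest_44: Fixed square light-wood insert, 84 x 84 x 18 mm, one of four that fill a flat open wooden case 180 x 180 x 22 mm (2 x 2, in changing order). Origin: centre of its underside, 4 mm above the bench; z up, sides along x and y. In it a round recess, floor of blue felt, 54 mm in diameter, 6 mm deep, mouth bevelled 3 mm, floor 12 mm above the origin: the place of the 44 mm weight (10 mm narrower).
- nest_34: Fixed square light-wood insert, 84 x 84 x 18 mm, one of four that fill a flat open wooden case 180 x 180 x 22 mm (2 x 2, in changing order). Origin: centre of its underside, 4 mm above the bench; z up, sides along x and y. In it a round recess, floor of blue felt, 44 mm in diameter, 6 mm deep, mouth bevelled 3 mm, floor 12 mm above the origin: the place of the 34 mm weight (10 mm narrower).
There are look-alikes about, which are no part of the job. Leave any brown look-alike of the weight_34 alone.

How it is judged:
By the outcome, as a careful person would: the job done as asked, in the order asked, and still so for the second after the job is handed in, with the robot touching nothing.
It also fails if it takes over 128 s, if anything falls off the work surface, if the arm or the gripper's body presses on something with over 40 N, if the wrist force passes 120 N, or if a joint passes its speed limit or range.

## Working session

There is one attempt and no reset: what is moved stays moved. The work goes in short steps, Python scripts to look and compute and a tool call to move; the robot and the scene stay as the last step left them, time stands still between calls to the robot, and variables do not carry over. Pictures are saved under pics/ and viewed, at most 14 in all, crops included, and the job is handed in when it is done.

Besides the shell and the picture viewer there is one more tool, called after "Emit:" as name(argument=value, ...) on one line, values as JSON. step_arm: Moves the arm, as the interface text tells. Its arguments: {"type":"object","properties":{"motion":{"type":"string"},"claw":{"type":"number"},"squeeze":{"type":"number"}},"required":["motion"]}

```bash
mkdir -p pics
cat > h.py <<'E'
from rig import sensors, imaging, robot, find_in, cut_out
import numpy as np, cv2
def ray(s,uv):
    K,T=s["K"],s["T"]; d=np.linalg.inv(K)@[uv[0],uv[1],1]; d=np.array([d[0],-d[1],-d[2]])
    return T[:3,3], T[:3,:3]@d
def atz(s,uv,z):
    o,d=ray(s,uv); return o+d*(z-o[2])/d[2]
def tri(s1,u1,s2,u2):
    o1,d1=ray(s1,u1);o2,d2=ray(s2,u2)
    t=np.linalg.lstsq(np.c_[d1,-d2],o2-o1,rcond=None)[0]
    a,b=o1+t[0]*d1,o2+t[1]*d2
    return (a+b)/2,np.linalg.norm(a-b)
def proj(s,p):
    T=s["T"];c=T[:3,:3].T@(np.array(p)-T[:3,3]);c=s["K"]@[c[0],-c[1],-c[2]];return c[:2]/c[2]
def save(s,n,crop=None,f=1):
    im=s["img"][:,:,::-1]
    if crop: a,b,c,d=crop; im=im[b:d,a:c]
    cv2.imwrite("pics/"+n,cv2.resize(im,None,fx=f,fy=f,interpolation=cv2.INTER_CUBIC))
E
python3 - <<'E'
from h import *
S={n:imaging.snapshot(n) for n in("side","top")}
print({k:v for k,v in S["top"].items() if k!="img"})
np.set_printoptions(precision=3,suppress=True)
for n,s in S.items():
    save(s,n+"0.png"); print(n,s["T"][:3,3],-s["T"][:3,2])
R={}
for l in["tester"]+[a+b for a in("weight_","nest_") for b in("34","44","54","64")]:
    for n,s in S.items():
        r=find_in(l,s); R[l,n]=r; print(l,n,[(np.round(q["xy"],1).tolist(),round(q["score"],2)) for q in r[:3]])
    if R[l,"side"] and R[l,"top"]: print("   ",tri(S["side"],R[l,"side"][0]["xy"],S["top"],R[l,"top"][0]["xy"]))
print(sensors.sense())
E
```

```text
{'K': array([[510.11540097,   0.        , 316.89811941],
       [  0.        , 510.11540097, 196.47329572],
       [  0.        ,   0.        ,   1.        ]]), 'T': array([[ 0.00334763,  0.98968736, -0.14320519,  0.34317082],
       [-0.99992061,  0.00157323, -0.01250206, -0.0553737 ],
       [-0.01214783,  0.14323567,  0.98961405,  1.35397419],
       [ 0.        ,  0.        ,  0.        ,  1.        ]]), 'shot': 2}
side [0.453 0.912 0.714] [ 0.045 -0.856 -0.516]
top [ 0.343 -0.055  1.354] [ 0.143  0.013 -0.99 ]
tester side []
tester top [([256.4, 215.8], 0.74)]
weight_34 side [([319.9, 228.5], 0.76), ([317.5, 238.9], 0.67), ([318.9, 249.5], 0.58)]
weight_34 top [([226.1, 212.5], 0.68), ([220.6, 207.4], 0.63), ([236.6, 211.2], 0.59)]
    (array([0.478, 0.167, 0.194]), np.float64(0.008084263181315438))
weight_44 side [([319.9, 228.5], 0.76), ([317.5, 238.9], 0.67), ([318.9, 249.5], 0.58)]
weight_44 top [([226.1, 212.5], 0.68), ([220.6, 207.4], 0.63), ([236.6, 211.2], 0.59)]
    (array([0.478, 0.167, 0.194]), np.float64(0.008084263181315438))
weight_54 side [([319.9, 228.5], 0.76), 
[... 1258 characters left out ...]
]
nest_64 top [([408.7, 193.9], 0.88), ([446.2, 190.1], 0.6), ([445.9, 227.3], 0.56)]
    (array([ 0.531, -0.27 ,  0.085]), np.float64(0.004741508135349452))
{'clock': 1.0, 'joint_pos': array([-1.376,  0.313,  1.498,  0.   ,  1.331, -0.223]), 'joint_vel': array([ 0.   , -0.002, -0.   , -0.   ,  0.   ,  0.001]), 'joint_torque': array([  0.   , -41.217, -25.99 ,  -0.   ,   0.001,  -0.   ]), 'ee_pos': array([ 0.213, -0.48 ,  0.253]), 'tool_rot': array([[ 0.914,  0.406,  0.   ],
       [ 0.406, -0.914, -0.   ],
       [ 0.   ,  0.   , -1.   ]]), 'contact_force': array([-0.978,  0.208,  0.538]), 'ft_torque': array([ 0.038, -0.002,  0.029]), 'grip_force': 0.0, 'gripper_width': 0.08554273931739573}
```

View pics/side0.png

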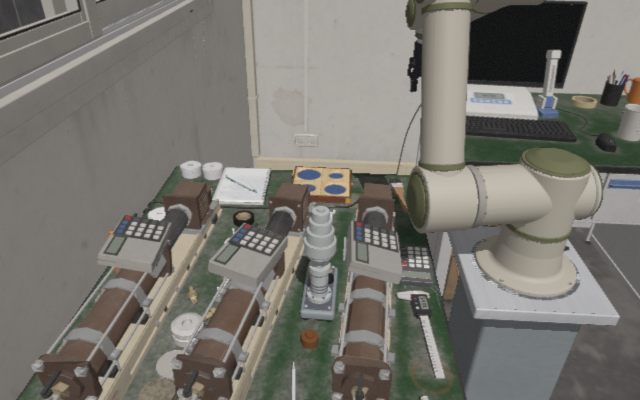

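View pics/top0.png

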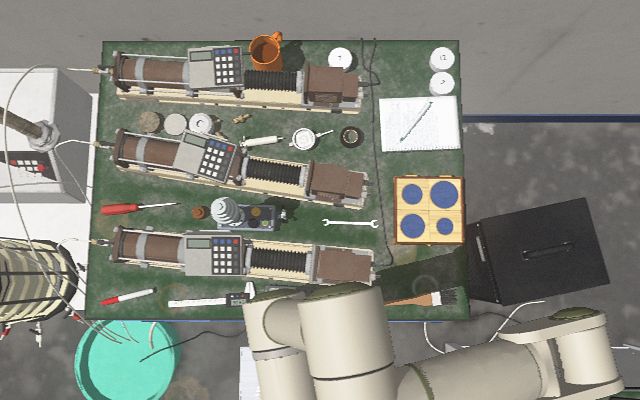

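Side view: the grey stack is at (320,230), the brown look-alike at (310,339) and the case at (322,182). Top view: the stack is at (226,212), the brown look-alike at (199,212) and the case at (430,210). The stack on the piston is the one meant, so I'll confirm it in enlarged crops and measure the blue recesses.

Run:
```python
from h import *
np.set_printoptions(precision=4,suppress=True)
S={n:imaging.snapshot(n) for n in("side","top")}
a=cv2.resize(S["side"]["img"][190:320,270:370,::-1],None,fx=4,fy=4,interpolation=cv2.INTER_CUBIC)
b=cv2.resize(S["top"]["img"][180:245,180:280,::-1],None,fx=4,fy=4,interpolation=cv2.INTER_CUBIC)
b=cv2.copyMakeBorder(b,0,a.shape[0]-b.shape[0],0,0,cv2.BORDER_CONSTANT)
cv2.imwrite("pics/c1.png",np.hstack([a,b]))
B={}
for n,(x0,y0,x1,y1) in {"side":(285,160,360,210),"top":(385,170,470,250)}.items():
    hsv=cv2.cvtColor(S[n]["img"],cv2.COLOR_RGB2HSV); m=cv2.inRange(hsv,(100,90,40),(130,255,255)); k=np.zeros_like(m);k[y0:y1,x0:x1]=m[y0:y1,x0:x1]
    N,l,st,c=cv2.connectedComponentsWithStats(k)
    B[n]=[(st[i,4],c[i]) for i in range(1,N) if st[i,4]>20]
    for A,cc in B[n]: 
        p=atz(S[n],cc,.016); print(n,A,cc,p)
for A,c in B["side"]:
    p0=atz(S["side"],c,.016); A2,c2=min(B["top"],key=lambda q:np.linalg.norm(atz(S["top"],q[1],.016)-p0))
    print(A,A2,tri(S["side"],c,S["top"],c2))
for l in("weight_34",):
  for n in S:
    for q in cut_out(l,S[n])[:12]:
        ys,xs=np.where(q["region"]); print(n,np.round(q["xy"],1),round(q["score"],2),xs.min(),xs.max(),ys.min(),ys.max(),len(xs))
```

```text
side 136 [308.6838 174.3309] [ 0.541  -0.3791  0.016 ]
side 33 [335.7273 175.3636] [ 0.4566 -0.3792  0.016 ]
side 111 [334.7387 189.0721] [ 0.4577 -0.2939  0.016 ]
top 557 [444.0592 194.1544] [ 0.5435 -0.3747  0.016 ]
top 283 [412.1731 193.8445] [ 0.5442 -0.2906  0.016 ]
top 418 [412.5502 225.5263] [ 0.4602 -0.2896  0.016 ]
top 187 [444.8021 225.7701] [ 0.4597 -0.3739  0.016 ]
136 557 (array([ 0.5418, -0.3739,  0.019 ]), np.float64(0.002420280804637035))
33 187 (array([ 0.458 , -0.373 ,  0.0196]), np.float64(0.002861366891771194))
111 418 (array([ 0.4588, -0.289 ,  0.019 ]), np.float64(0.0022414074556798883))
side [318.1 216.9] 0.77 312 329 206 222 253
side [312.6 339.1] 0.75 301 318 329 348 298
side [319.5 247.9] 0.71 303 336 236 260 471
side [321.1 238.3] 0.68 307 333 227 246 331
side [322.5 228.9] 0.5 310 331 218 234 243
side [310.2 174.6] 0.33 295 322 167 180 338
top [233.7 215.4] 0.74 216 239 199 224 159
top [218.5 209. ] 0.73 211 226 199 214 186
top [197.2 212.7] 0.51 192 205 207 218 138
```

View pics/c1.png

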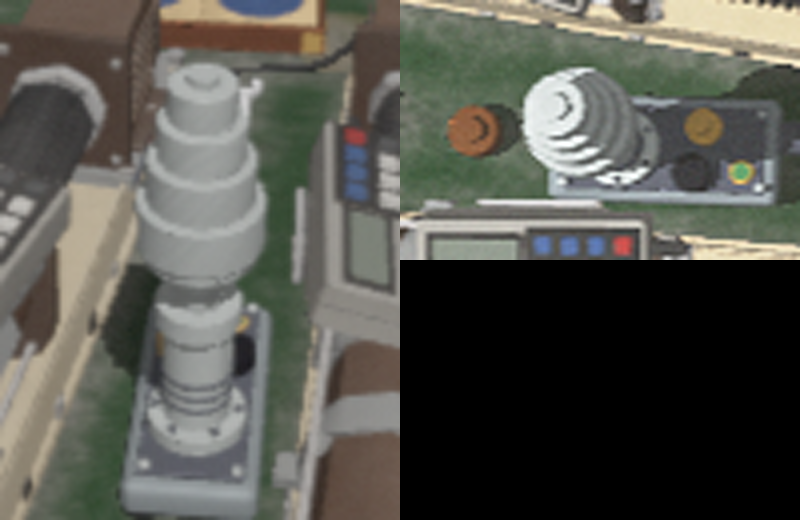

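The crops show the grey stack on the piston; the spigot top is at side (320.5,208) and top (221,206). The brown look-alike stands apart at top (198,212). The recess areas give these places:
- **64:** (0.543,-0.374)
- **54:** (0.459,-0.29)
- **44:** (0.543,-0.29)
- **34:** (0.459,-0.374)

Run:
```python
from h import *
np.set_printoptions(precision=4,suppress=True)
S={n:imaging.snapshot(n) for n in("side","top")}
p,e=tri(S["side"],(320.5,208.2),S["top"],(221,206)); print(p,e)
t=np.linspace(0,2*np.pi,60)
out=[]
for n,(x0,y0,x1,y1) in {"side":(280,195,350,295),"top":(195,180,265,240)}.items():
    im=cv2.resize(S[n]["img"][y0:y1,x0:x1,::-1],None,fx=5,fy=5,interpolation=cv2.INTER_CUBIC)
    for d,z in((16,p[2]),(34,.242),(44,.222),(54,.2),(64,.176)):
        q=np.array([(proj(S[n],(p[0]+d/2e3*np.cos(a),p[1]+d/2e3*np.sin(a),z))-[x0,y0]+.5)*5 for a in t])
        cv2.polylines(im,[q.astype(np.int32)],True,(0,0,255),1)
    out.append(im)
out[1]=cv2.copyMakeBorder(out[1],0,out[0].shape[0]-out[1].shape[0],0,0,cv2.BORDER_CONSTANT)
cv2.imwrite("pics/c2.png",np.hstack(out))
```

```text
[0.4819 0.1698 0.2421] 0.0012530679494499224
```

View pics/c2.png

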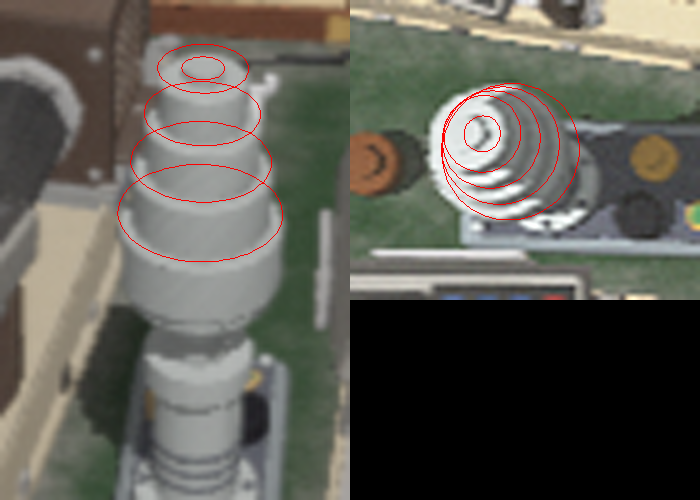

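Emit:
step_arm(motion="0 0 -0.1 0.0443;0 0 -0.1 0.0443;0 0 -0.1 0.0443;0 0 0 0;0 0 0 0")

```text
clock: 1.8
ee_pos: [0.213, -0.4799, 0.3734]
tool_rot: [[1.0, 0.001, 0.0], [0.001, -1.0, -0.001], [0.0, 0.001, -1.0]]
contact_force: [-0.1, 0.6, 0.1]
gripper_width: 0.0852
grip_force: 0.0
```

The side rings agree, but in the top view the true outline lies about 3 px (5–6 mm) left of the rings. So y is nearer 0.176. I'll refit once with the known height as a check.

Run:
```python
from h import *
np.set_printoptions(precision=4,suppress=True)
S={n:imaging.snapshot(n) for n in("side","top")}
print("side ray at .247",atz(S["side"],(320.5,208.2),.247),"top ray",atz(S["top"],(221,206),.247))
t=np.linspace(0,2*np.pi,90); s=S["top"]; x0,y0,x1,y1=203,188,245,230
im=cv2.resize(s["img"][y0:y1,x0:x1,::-1],None,fx=9,fy=9,interpolation=cv2.INTER_CUBIC)
im=np.clip((im.astype(float)/255)**1.6*255,0,255).astype(np.uint8); raw=im.copy()
for d,z in((16,.247),(34,.242),(44,.222),(54,.2),(64,.176)):
    q=np.array([(proj(s,(.480+d/2e3*np.cos(a),.176+d/2e3*np.sin(a),z))-[x0,y0]+.5)*9 for a in t])
    cv2.polylines(im,[q.astype(np.int32)],True,(0,0,255),1)
cv2.imwrite("pics/c3.png",np.hstack([raw,im]))
```

```text
side ray at .247 [0.481  0.1776 0.247 ] top ray [0.4819 0.1688 0.247 ]
```

View pics/c3.png

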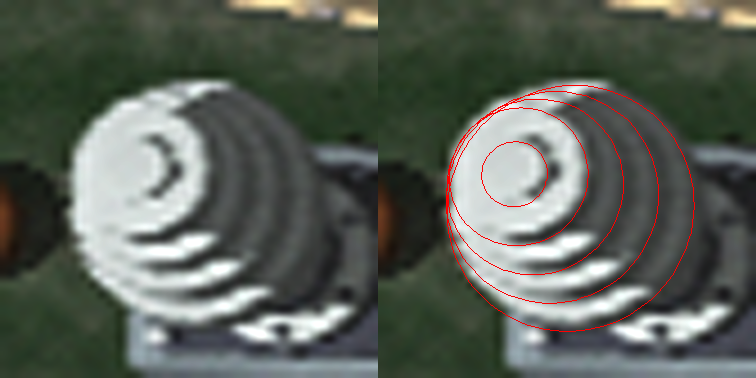

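Emit:
step_arm(motion="0.08 0 0 0;0.08 0 0 0;0.08 0 0 0;0.08 -0.06 0 0;0.06 -0.1 0 0;0.06 -0.1 0 0;0.06 -0.1 0 0;0.06 -0.1 0 0;0.06 -0.1 0 0;0.05 -0.1 0 0;0 -0.1 0 0;0 -0.1 0 0;0 -0.1 0 0;0 -0.1 0 0;0 -0.1 0 0;0 -0.1 0 0;0 -0.1 0 0;0 0 0 0;0 0 0 0")

```text
clock: 3.8
ee_pos: [0.4806, 0.0646, 0.3723]
tool_rot: [[1.0, 0.002, -0.002], [0.002, -1.0, -0.0], [-0.002, 0.0, -1.0]]
contact_force: [0.4, -0.1, -0.7]
gripper_width: 0.0854
grip_force: 0.0
```

The rings now fit in the top view, giving the stack axis at about (0.481, 0.1755). Next I move over it, part-close the claw and check the fingertip height.

Emit:
step_arm(motion="0 -0.1 0 0;0 -0.1 0 0;0 -0.077 0 0;0 0 0.05 0;0 0 0.05 0;0 0 0.04 0;0 0 0 0;0 0 0 0", claw=0.4)

```text
clock: 4.6
ee_pos: [0.4812, 0.1741, 0.3175]
tool_rot: [[1.0, -0.001, -0.0], [-0.001, -1.0, -0.0], [-0.0, 0.0, -1.0]]
contact_force: [0.7, 0.3, -0.1]
gripper_width: 0.0514
grip_force: 0.0
```

Run:
```python
from h import *
s=imaging.snapshot("side"); save(s,"d1.png",(250,130,390,270),4)
st=sensors.sense();print(st["ee_pos"],st["gripper_width"])
x,y,z=st["ee_pos"]
for dz in(0,-.003,-.022,-.035): print(dz,(proj(s,(x,y,z+dz))-[250,130])*4)
```

```text
[0.48128263 0.17433057 0.31799273] 0.05128952869652512
0 [284.59244157 174.05900675]
-0.003 [284.466485   179.99758419]
-0.022 [283.67942701 217.10565226]
-0.035 [283.15130548 242.00543107]
```

View pics/d1.png

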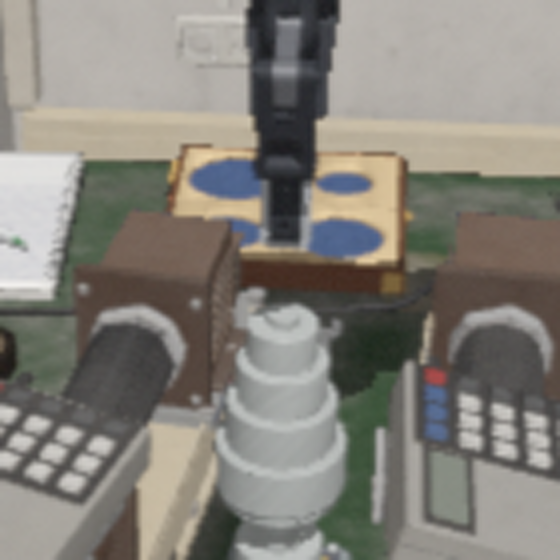

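At 51 mm opening the fingertips are about 17 mm ahead of the TCP, and the side view shows them centred above the stack (crop (287,245)). I descend to TCP z=0.250 and grip weight_34.

Emit:
step_arm(motion="0 -0.003 0.05 0;0 0 0.05 0;0 0 0.04 0;0 0 0.03 0;0 0 0 0;0 0 0 0")

```text
clock: 5.25
ee_pos: [0.4812, 0.1762, 0.2502]
tool_rot: [[1.0, 0.0, 0.001], [0.0, -1.0, 0.0], [0.001, -0.0, -1.0]]
contact_force: [-0.4, 0.2, 0.5]
gripper_width: 0.0512
grip_force: 0.0
```

Emit:
step_arm(motion="0 0 0 0;0 0 0 0;0 0 0 0;0 0 0 0;0 0 0 0", claw=1, squeeze=30)

```text
clock: 5.75
ee_pos: [0.4812, 0.1762, 0.2504]
tool_rot: [[1.0, 0.0, 0.002], [0.0, -1.0, 0.0], [0.002, -0.0, -1.0]]
contact_force: [-0.9, -1.0, 6.0]
gripper_width: 0.0327
grip_force: 29.7
```

Emit:
step_arm(motion="0 0 -0.01 0;0 0 -0.02 0;0 0 -0.05 0;0 0 -0.07 0;0 0 -0.07 0;0 0 -0.055 0;0 0 0 0;0 0 0 0")

```text
clock: 6.55
ee_pos: [0.4807, 0.1762, 0.3588]
tool_rot: [[1.0, 0.0, -0.001], [0.0, -1.0, -0.0], [-0.001, 0.0, -1.0]]
contact_force: [-0.5, 0.8, -2.1]
gripper_width: 0.0323
grip_force: 30.0
```

Run:
```python
from h import *
s=imaging.snapshot("side"); save(s,"d2.png",(270,130,390,270),4)
```

```text
(no output)
```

View pics/d2.png

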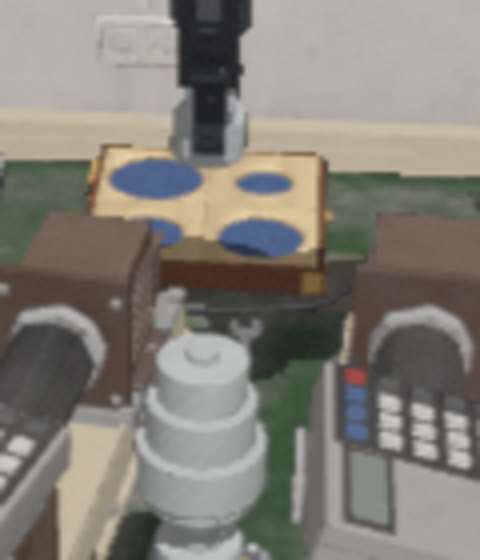

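weight_34 is held upright, and the other three stay stacked. I carry it to nest_34.

Emit:
step_arm(motion="0 0.05 0 0;-0.006 0.09 0 0;-0.006 0.09 0 0;-0.006 0.09 0 0;-0.006 0.09 0 0;-0.006 0.09 0 0;-0.006 0.09 0 0;-0.006 0.09 0 0;-0.006 0.09 0 0;-0.006 0.09 0 0;0 0.09 0 0;0 0.09 0 0;0 0.09 0 0;0 0.09 0 0;0 0.09 0 0;0 0.064 0 0;0 0 0 0;0 0 0 0;0 0 0 0")

```text
clock: 8.5
ee_pos: [0.4595, -0.3725, 0.3589]
tool_rot: [[1.0, 0.001, -0.001], [0.001, -1.0, 0.001], [-0.001, -0.001, -1.0]]
contact_force: [-0.8, 0.2, -1.2]
gripper_width: 0.0325
grip_force: 30.1
```

Emit:
step_arm(motion="0 0 0.09 0;0 0 0.1 0;0 0 0.1 0;0 0 0.1 0;0 0 0.1 0;0 0 0.1 0;0 0 0.08 0;0 0 0.04 0;0 0 0 0;0 0 0 0;0 0 0 0")

```text
clock: 9.6
ee_pos: [0.46, -0.3736, 0.0769]
tool_rot: [[1.0, 0.001, 0.002], [0.001, -1.0, -0.002], [0.002, 0.002, -1.0]]
contact_force: [0.5, 0.4, -0.9]
gripper_width: 0.0322
grip_force: 30.1
```

Run:
```python
from h import *
s=imaging.snapshot("side"); a=s["img"][130:220,270:370,::-1]
t=imaging.snapshot("top"); b=t["img"][165:255,380:480,::-1]
cv2.imwrite("pics/d3.png",cv2.resize(np.hstack([a,b]),None,fx=4,fy=4,interpolation=cv2.INTER_CUBIC))
```

```text
(no output)
```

View pics/d3.png

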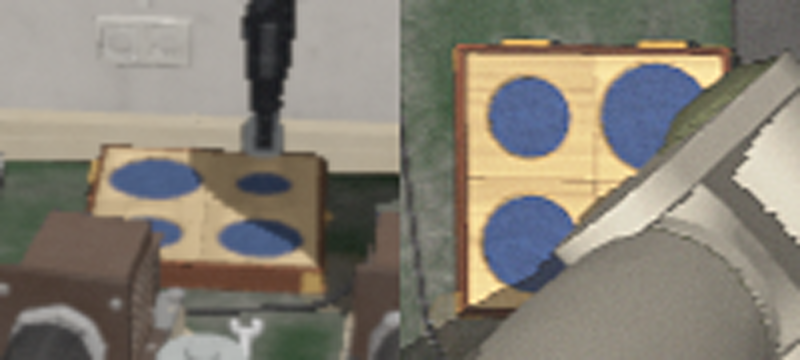

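Side crop: weight_34 hangs at column 262, directly over its recess at (264,183). I lower it, with the last few millimetres slow.

Emit:
step_arm(motion="0 0 0.03 0;0 0 0.025 0;0 0 0.012 0;0 0 0.004 0;0 0 0.003 0;0 0 0 0;0 0 0 0")

```text
clock: 10.4
ee_pos: [0.4595, -0.3735, 0.0459]
tool_rot: [[1.0, 0.0, 0.0], [0.0, -1.0, -0.0], [0.0, 0.0, -1.0]]
contact_force: [0.5, 0.2, -0.9]
gripper_width: 0.0326
grip_force: 30.1
```

Emit:
step_arm(motion="0 0 0.002 0;0 0 0.002 0;0 0 0 0;0 0 0 0")

```text
clock: 10.8
ee_pos: [0.4595, -0.3735, 0.0445]
tool_rot: [[1.0, 0.0, 0.0], [0.0, -1.0, -0.0], [0.0, 0.0, -1.0]]
contact_force: [-0.6, 1.0, 4.3]
gripper_width: 0.0321
grip_force: 30.6
```

Contact comes at TCP 0.0445. The felt floor predicts 0.044, and the insert's top face would have given 0.050, so the weight is home. I release it.

Emit:
step_arm(motion="0 0 0 0;0 0 0 0;0 0 0 0;0 0 0 0;0 0 -0.01 0;0 0 -0.04 0;0 0 -0.08 0;0 0 -0.1 0;0 0 -0.1 0;0 0 -0.12 0;0 0 -0.12 0;0 0 -0.12 0;0 0 -0.1 0;0 0 0 0", claw=0.4)

```text
clock: 12.2
ee_pos: [0.4599, -0.3738, 0.3664]
tool_rot: [[1.0, 0.0, 0.007], [0.0, -1.0, -0.008], [0.007, 0.008, -1.0]]
contact_force: [0.2, 0.9, -0.8]
gripper_width: 0.0512
grip_force: 0.0
```

Emit:
step_arm(motion="0 -0.05 0 0;0.006 -0.09 0 0;0.006 -0.09 0 0;0.006 -0.09 0 0;0.006 -0.09 0 0;0.006 -0.09 0 0;0.006 -0.09 0 0;0.006 -0.09 0 0;0.006 -0.09 0 0;0.006 -0.09 0 0;0 -0.09 0 0;0 -0.09 0 0;0 -0.09 0 0;0 -0.09 0 0;0 -0.09 0 0;0 -0.063 0 0;0 0 0 0;0 0 0 0;0 0 0 0", claw=0.27)

```text
clock: 14.1
ee_pos: [0.4808, 0.175, 0.3599]
tool_rot: [[1.0, -0.001, -0.0], [-0.001, -1.0, -0.0], [-0.0, 0.0, -1.0]]
contact_force: [0.3, -0.4, -0.0]
gripper_width: 0.0622
grip_force: 0.0
```

Run:
```python
from h import *
s=imaging.snapshot("side"); a=s["img"][130:250,270:370,::-1]
t=imaging.snapshot("top"); b=t["img"][150:270,380:480,::-1]
cv2.imwrite("pics/d4.png",cv2.resize(np.hstack([a,b]),None,fx=4,fy=4,interpolation=cv2.INTER_CUBIC))
```

```text
(no output)
```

View pics/d4.png

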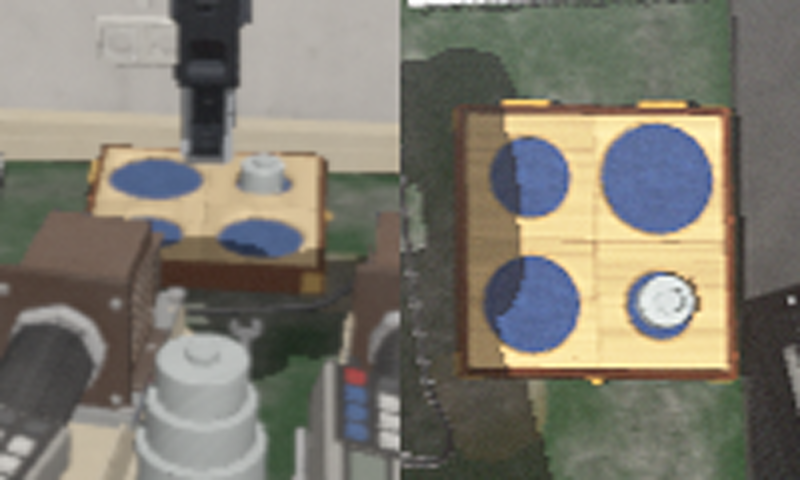

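weight_34 sits in its recess, upright at top crop (667,299); the small offset is parallax. Next is weight_44, at TCP z=0.228.

Emit:
step_arm(motion="0 -0.002 0.07 0;0 0 0.08 0;0 0 0.08 0;0 0 0.06 0;0 0 0.04 0;0 0 0 0;0 0 0 0")

```text
clock: 14.9
ee_pos: [0.4812, 0.1762, 0.2288]
tool_rot: [[1.0, -0.0, 0.001], [-0.0, -1.0, 0.0], [0.001, -0.0, -1.0]]
contact_force: [0.7, 0.7, -0.7]
gripper_width: 0.0622
grip_force: 0.0
```

Emit:
step_arm(motion="0 0 0 0;0 0 0 0;0 0 0 0;0 0 0 0;0 0 0 0", claw=1, squeeze=35)

```text
clock: 15.4
ee_pos: [0.4813, 0.1764, 0.2295]
tool_rot: [[1.0, 0.0, 0.002], [0.0, -1.0, -0.0], [0.002, 0.0, -1.0]]
contact_force: [-0.9, -2.8, 6.1]
gripper_width: 0.0425
grip_force: 35.3
```

Emit:
step_arm(motion="0 0 -0.01 0;0 0 -0.02 0;0 0 -0.05 0;0 0 -0.07 0;0 0 -0.07 0;0 0 -0.07 0;0 0 -0.04 0;0 0 0 0;0 0 0 0")

```text
clock: 16.3
ee_pos: [0.4806, 0.1767, 0.3594]
tool_rot: [[1.0, 0.0, -0.001], [0.0, -1.0, -0.0], [-0.001, 0.0, -1.0]]
contact_force: [-0.9, 0.8, -2.3]
gripper_width: 0.0423
grip_force: 36.2
```

Emit:
step_arm(motion="0 0.05 0 0;0.013 0.09 0 0;0.013 0.09 0 0;0.013 0.09 0 0;0.013 0.09 0 0;0.013 0.09 0 0;0.013 0.09 0 0;0.013 0.09 0 0;0.013 0.09 0 0;0.013 0.09 0 0;0.013 0.09 0 0;0.013 0.09 0 0;0.013 0.09 0 0;0 0.036 0 0;0 0 0 0;0 0 0 0;0 0 0 0")

```text
clock: 18.0
ee_pos: [0.5435, -0.2885, 0.3602]
tool_rot: [[1.0, 0.002, -0.0], [0.002, -1.0, 0.0], [-0.0, -0.0, -1.0]]
contact_force: [-0.0, 0.1, -2.5]
gripper_width: 0.0426
grip_force: 36.3
```

Emit:
step_arm(motion="0 0 0.09 0;0 0 0.1 0;0 0 0.1 0;0 0 0.1 0;0 0 0.1 0;0 0 0.1 0;0 0 0.08 0;0 0 0.04 0;0 0 0.03 0;0 0 0.02 0;0 0 0 0;0 0 0 0;0 0 0 0")

```text
clock: 19.3
ee_pos: [0.5438, -0.29, 0.0571]
tool_rot: [[1.0, 0.0, 0.001], [0.0, -1.0, -0.001], [0.001, 0.001, -1.0]]
contact_force: [0.9, -0.7, -3.2]
gripper_width: 0.0426
grip_force: 36.3
```

Emit:
step_arm(motion="0 0 0.01 0;0 0 0.008 0;0 0 0.005 0;0 0 0.004 0;0 0 0 0;0 0 0 0")

```text
clock: 19.9
ee_pos: [0.5433, -0.2897, 0.0456]
tool_rot: [[1.0, 0.0, -0.0], [0.0, -1.0, 0.0], [-0.0, -0.0, -1.0]]
contact_force: [-3.7, 0.5, 3.2]
gripper_width: 0.0424
grip_force: 36.7
```

Emit:
step_arm(motion="0 0 0.002 0;0 0 0.002 0;0 0 0 0;0 0 0 0")

```text
clock: 20.3
ee_pos: [0.5433, -0.2898, 0.0455]
tool_rot: [[1.0, 0.0, -0.0], [0.0, -1.0, -0.0], [-0.0, 0.0, -1.0]]
contact_force: [-8.0, 4.3, 16.0]
gripper_width: 0.0426
grip_force: 38.1
```

Contact comes at 0.0455, which is the floor. I release it and return for weight_54.

Emit:
step_arm(motion="0 0 0 0;0 0 0 0;0 0 0 0;0 0 0 0;0 0 -0.01 0;0 0 -0.04 0;0 0 -0.08 0;0 0 -0.1 0;0 0 -0.1 0;0 0 -0.12 0;0 0 -0.12 0;0 0 -0.12 0;0 0 -0.1 0;0 0 0 0;0 0 0 0", claw=0.27)

```text
clock: 21.8
ee_pos: [0.5433, -0.2897, 0.36]
tool_rot: [[1.0, 0.0, 0.001], [0.0, -1.0, -0.001], [0.001, 0.001, -1.0]]
contact_force: [-0.4, -0.8, -0.6]
gripper_width: 0.0622
grip_force: 0.0
```

Emit:
step_arm(motion="0 -0.05 0 0;-0.013 -0.09 0 0;-0.013 -0.09 0 0;-0.013 -0.09 0 0;-0.013 -0.09 0 0;-0.013 -0.09 0 0;-0.013 -0.09 0 0;-0.013 -0.09 0 0;-0.013 -0.09 0 0;-0.013 -0.09 0 0;-0.013 -0.09 0 0;-0.013 -0.09 0 0;-0.012 -0.09 0 0;0 -0.034 0 0;0 0 0 0;0 0 0 0;0 0 0 0", claw=0.14)

```text
clock: 23.5
ee_pos: [0.4815, 0.1746, 0.3593]
tool_rot: [[1.0, -0.001, -0.001], [-0.001, -1.0, -0.0], [-0.001, 0.0, -1.0]]
contact_force: [0.1, -0.1, 0.5]
gripper_width: 0.0733
grip_force: 0.0
```

Run:
```python
from h import *
s=imaging.snapshot("side"); a=s["img"][130:250,270:370,::-1]
t=imaging.snapshot("top"); b=t["img"][150:270,380:480,::-1]
cv2.imwrite("pics/d5.png",cv2.resize(np.hstack([a,b]),None,fx=4,fy=4,interpolation=cv2.INTER_CUBIC))
```

```text
(no output)
```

View pics/d5.png

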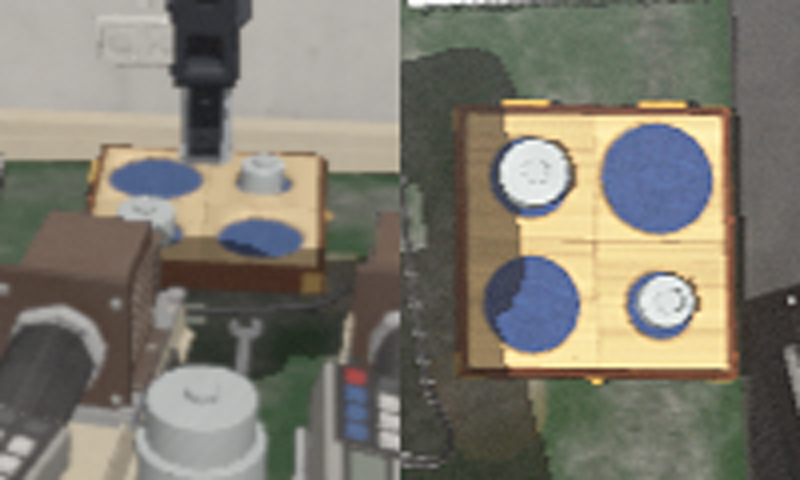

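Two are home, and the stack of 54 on 64 is intact. Next is weight_54, at TCP z=0.203.

Emit:
step_arm(motion="0 -0.003 0.07 0;0 0 0.08 0;0 0 0.08 0;0 0 0.08 0;0 0 0.05 0;0 0 0.03 0;0 0 0 0;0 0 0 0")

```text
clock: 24.4
ee_pos: [0.4817, 0.1768, 0.2046]
tool_rot: [[1.0, -0.0, 0.001], [-0.0, -1.0, 0.0], [0.001, -0.0, -1.0]]
contact_force: [0.5, -0.1, -0.6]
gripper_width: 0.0735
grip_force: 0.0
```

Emit:
step_arm(motion="0 0 0 0;0 0 0 0;0 0 0 0;0 0 0 0;0 0 0 0", claw=1, squeeze=45)

```text
clock: 24.9
ee_pos: [0.4818, 0.1769, 0.2053]
tool_rot: [[1.0, 0.0, 0.003], [0.0, -1.0, -0.0], [0.003, 0.0, -1.0]]
contact_force: [-1.4, -1.1, 5.2]
gripper_width: 0.0522
grip_force: 46.5
```

Emit:
step_arm(motion="0 0 -0.01 0;0 0 -0.02 0;0 0 -0.05 0;0 0 -0.07 0;0 0 -0.07 0;0 0 -0.07 0;0 0 -0.07 0;0 0 -0.03 0;0 0 0 0;0 0 0 0")

```text
clock: 25.9
ee_pos: [0.481, 0.177, 0.3584]
tool_rot: [[1.0, 0.0, -0.002], [0.0, -1.0, -0.0], [-0.002, 0.0, -1.0]]
contact_force: [0.0, -0.3, -4.7]
gripper_width: 0.0518
grip_force: 48.2
```

Emit:
step_arm(motion="0 0.05 0 0;-0.005 0.09 0 0;-0.005 0.09 0 0;-0.005 0.09 0 0;-0.005 0.09 0 0;-0.005 0.09 0 0;-0.005 0.09 0 0;-0.005 0.09 0 0;-0.005 0.09 0 0;-0.005 0.09 0 0;-0.005 0.09 0 0;-0.005 0.09 0 0;0 0.09 0 0;0 0.036 0 0;0 0 0 0;0 0 0 0;0 0 0 0")

```text
clock: 27.6
ee_pos: [0.4595, -0.2882, 0.3596]
tool_rot: [[1.0, 0.002, -0.0], [0.002, -1.0, 0.001], [-0.0, -0.001, -1.0]]
contact_force: [-0.1, 0.5, -4.2]
gripper_width: 0.0523
grip_force: 48.4
```

Emit:
step_arm(motion="0 0 0.09 0;0 0 0.1 0;0 0 0.1 0;0 0 0.1 0;0 0 0.1 0;0 0 0.1 0;0 0 0.08 0;0 0 0.04 0;0 0 0.02 0;0 0 0.02 0;0 0 0 0;0 0 0 0;0 0 0 0")

```text
clock: 28.9
ee_pos: [0.4597, -0.2896, 0.0606]
tool_rot: [[1.0, 0.0, 0.001], [0.0, -1.0, -0.001], [0.001, 0.001, -1.0]]
contact_force: [-0.1, 0.4, -3.7]
gripper_width: 0.0525
grip_force: 48.4
```

Target about 0.0455, then contact.

Emit:
step_arm(motion="0 0 0.015 0;0 0 0.01 0;0 0 0.005 0;0 0 0.004 0;0 0 0.002 0;0 0 0 0;0 0 0 0")

```text
clock: 29.6
ee_pos: [0.4594, -0.2894, 0.0454]
tool_rot: [[1.0, 0.0, 0.0], [0.0, -1.0, -0.0], [0.0, 0.0, -1.0]]
contact_force: [-0.3, -0.4, -2.6]
gripper_width: 0.0518
grip_force: 48.7
```

Emit:
step_arm(motion="0 0 0.002 0;0 0 0.001 0;0 0 0 0;0 0 0 0")

```text
clock: 30.0
ee_pos: [0.4594, -0.2895, 0.0453]
tool_rot: [[1.0, 0.0, 0.0], [0.0, -1.0, -0.0], [0.0, 0.0, -1.0]]
contact_force: [-4.9, 3.5, 9.2]
gripper_width: 0.052
grip_force: 49.9
```

Contact comes at 0.0453, which is the floor. I release it and return for weight_64.

Emit:
step_arm(motion="0 0 0 0;0 0 0 0;0 0 0 0;0 0 0 0;0 0 -0.01 0;0 0 -0.04 0;0 0 -0.08 0;0 0 -0.1 0;0 0 -0.1 0;0 0 -0.12 0;0 0 -0.12 0;0 0 -0.12 0;0 0 -0.1 0;0 0 0 0;0 0 0 0", claw=0.18)

```text
clock: 31.5
ee_pos: [0.4593, -0.2894, 0.3604]
tool_rot: [[1.0, 0.0, 0.001], [0.0, -1.0, -0.001], [0.001, 0.001, -1.0]]
contact_force: [0.3, 0.1, -1.0]
gripper_width: 0.0699
grip_force: 0.0
```

Emit:
step_arm(motion="0 -0.05 0 0;0.005 -0.09 0 0;0.005 -0.09 0 0;0.005 -0.09 0 0;0.005 -0.09 0 0;0.005 -0.09 0 0;0.005 -0.09 0 0;0.005 -0.09 0 0;0.005 -0.09 0 0;0.005 -0.09 0 0;0.005 -0.09 0 0;0.004 -0.09 0 0;0 -0.09 0 0;0 -0.035 0 0;0 0 0 0;0 0 0 0;0 0 0 0", claw=0)

```text
clock: 33.2
ee_pos: [0.4809, 0.1754, 0.3598]
tool_rot: [[1.0, -0.001, -0.001], [-0.001, -1.0, -0.0], [-0.001, 0.0, -1.0]]
contact_force: [-0.6, 0.4, -0.0]
gripper_width: 0.0856
grip_force: 0.0
```

Run:
```python
from h import *
s=imaging.snapshot("side"); a=s["img"][130:250,270:370,::-1]
t=imaging.snapshot("top"); b=t["img"][150:270,380:480,::-1]
cv2.imwrite("pics/d6.png",cv2.resize(np.hstack([a,b]),None,fx=4,fy=4,interpolation=cv2.INTER_CUBIC))
```

```text
(no output)
```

View pics/d6.png

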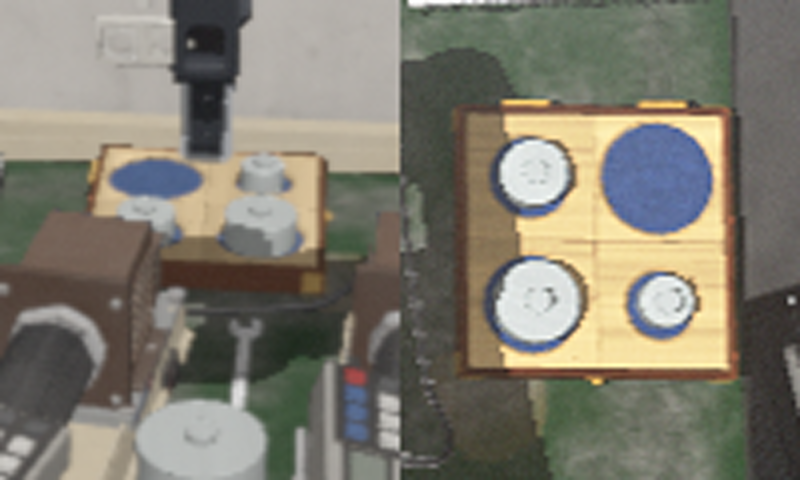

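Three are home. Next is weight_64, at TCP z=0.175 with the jaws fully open.

Emit:
step_arm(motion="0 -0.003 0.07 0;0 0 0.08 0;0 0 0.08 0;0 0 0.08 0;0 0 0.08 0;0 0 0.05 0;0 0 0.024 0;0 0 0 0;0 0 0 0")

```text
clock: 34.2
ee_pos: [0.4814, 0.1776, 0.1756]
tool_rot: [[1.0, -0.0, 0.002], [-0.0, -1.0, 0.0], [0.002, -0.0, -1.0]]
contact_force: [0.4, -0.7, 1.0]
gripper_width: 0.0852
grip_force: 0.0
```

Emit:
step_arm(motion="0 0 0 0;0 0 0 0;0 0 0 0;0 0 0 0;0 0 0 0", claw=1, squeeze=60)

```text
clock: 34.7
ee_pos: [0.4814, 0.1775, 0.1762]
tool_rot: [[1.0, 0.0, 0.003], [0.0, -1.0, -0.001], [0.003, 0.001, -1.0]]
contact_force: [-2.0, -3.6, 8.1]
gripper_width: 0.062
grip_force: 65.0
```

Emit:
step_arm(motion="0 0 -0.01 0;0 0 -0.02 0;0 0 -0.05 0;0 0 -0.07 0;0 0 -0.07 0;0 0 -0.07 0;0 0 -0.07 0;0 0 -0.07 0;0 0 -0.03 0;0 0 0 0;0 0 0 0")

```text
clock: 35.8
ee_pos: [0.4805, 0.1778, 0.357]
tool_rot: [[1.0, 0.0, -0.002], [0.0, -1.0, -0.0], [-0.002, 0.0, -1.0]]
contact_force: [0.7, -0.1, -5.6]
gripper_width: 0.0618
grip_force: 67.4
```

Emit:
step_arm(motion="0 0.05 0 0;0.013 0.09 0 0;0.013 0.09 0 0;0.013 0.09 0 0;0.013 0.09 0 0;0.013 0.09 0 0;0.013 0.09 0 0;0.013 0.09 0 0;0.013 0.09 0 0;0.013 0.09 0 0;0.013 0.09 0 0;0.013 0.09 0 0;0.012 0.09 0 0;0 0.09 0 0;0 0.09 0 0;0 0.069 0 0;0 0 0 0;0 0 0 0;0 0 0 0")

```text
clock: 37.7
ee_pos: [0.5432, -0.373, 0.3577]
tool_rot: [[1.0, 0.001, -0.001], [0.001, -1.0, 0.001], [-0.001, -0.001, -1.0]]
contact_force: [0.1, 0.0, -5.0]
gripper_width: 0.062
grip_force: 67.6
```

Emit:
step_arm(motion="0 0 0.09 0;0 0 0.1 0;0 0 0.1 0;0 0 0.1 0;0 0 0.1 0;0 0 0.1 0;0 0 0.08 0;0 0 0.04 0;0 0 0.02 0;0 0 0.02 0;0 0 0 0;0 0 0 0;0 0 0 0")

```text
clock: 39.0
ee_pos: [0.5434, -0.3741, 0.0597]
tool_rot: [[1.0, 0.0, 0.001], [0.0, -1.0, -0.001], [0.001, 0.001, -1.0]]
contact_force: [-0.5, 0.4, -5.4]
gripper_width: 0.062
grip_force: 67.7
```

Emit:
step_arm(motion="0 0 0.015 0;0 0 0.012 0;0 0 0.006 0;0 0 0.004 0;0 0 0.003 0;0 0 0 0;0 0 0 0")

```text
clock: 39.7
ee_pos: [0.543, -0.3738, 0.0426]
tool_rot: [[1.0, 0.0, 0.0], [0.0, -1.0, -0.0], [0.0, 0.0, -1.0]]
contact_force: [-0.4, -0.7, -4.8]
gripper_width: 0.0617
grip_force: 67.9
```

Emit:
step_arm(motion="0 0 0.002 0;0 0 0.002 0;0 0 0 0;0 0 0 0")

```text
clock: 40.1
ee_pos: [0.5431, -0.3739, 0.0423]
tool_rot: [[1.0, 0.0, 0.0], [0.0, -1.0, -0.001], [0.0, 0.001, -1.0]]
contact_force: [-4.2, 3.4, 6.2]
gripper_width: 0.0621
grip_force: 69.2
```

Contact comes at 0.0423, which is the floor. I release to about 77 mm and rise away.

Emit:
step_arm(motion="0 0 0 0;0 0 0 0;0 0 0 0;0 0 0 0;0 0 -0.01 0;0 0 -0.04 0;0 0 -0.08 0;0 0 -0.1 0;0 0 -0.1 0;0 0 -0.12 0;0 0 -0.12 0;0 0 -0.12 0;0 0 -0.1 0;0 -0.09 0 0;0 -0.09 0 0;0 -0.09 0 0;0 -0.09 0 0;0 -0.09 0 0;0 -0.09 0 0;0 0 0 0", claw=0.1)

```text
clock: 42.1
ee_pos: [0.5427, -0.154, 0.3592]
tool_rot: [[1.0, 0.004, 0.003], [0.004, -1.0, -0.0], [0.003, 0.0, -1.0]]
contact_force: [-0.5, -0.7, 0.6]
gripper_width: 0.0772
grip_force: 0.0
```

Emit:
step_arm(motion="0 -0.09 0 0;0 -0.09 0 0;0 -0.09 0 0;0 -0.09 0 0;0 -0.09 0 0;0 0 0 0;0 0 0 0;0 0 0 0")

```text
clock: 42.9
ee_pos: [0.5429, 0.0211, 0.3573]
tool_rot: [[1.0, -0.001, 0.0], [-0.001, -1.0, -0.0], [0.0, 0.0, -1.0]]
contact_force: [0.3, 0.9, 0.8]
gripper_width: 0.0768
grip_force: 0.0
```

Run:
```python
from h import *
s=imaging.snapshot("side"); a=s["img"][130:250,270:370,::-1]
t=imaging.snapshot("top"); b=t["img"][150:270,380:480,::-1]
cv2.imwrite("pics/d7.png",cv2.resize(np.hstack([a,b]),None,fx=4,fy=4,interpolation=cv2.INTER_CUBIC))
```

```text
(no output)
```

View pics/d7.png

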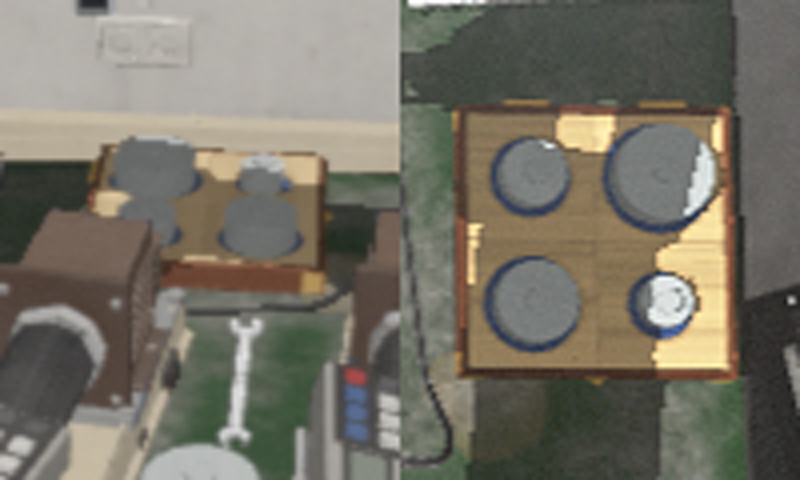

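All four weights sit upright and centred in their recesses, the pan is bare and the gripper is clear.

```bash
python3 -c "
from rig import robot
print(robot.close_job())"
```

```text
the job is handed in; nothing more can be done
None
```

The job is handed in: all four weights came off the piston from the top down and sit upright and fully home in their own recesses, released and at rest, after about 43 s of robot time.

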